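# Ready the copy stand for a long letter

## Task

Get the kitchen-table copy stand ready for photographing a long letter: bring the loose extension bed gently up against the fixed bed, flush along the whole seam with no gap and with their ends level, and turn the focus dial clockwise until its pointer stands exactly at the tooth of the index ring around it. Leave the other things on the table undisturbed.

Things in the scene. Friction and masses are not known exactly. Their poses are not given: they have to be found in the camera images.
- stand: Copy stand, fixed to the table. Origin on the table; x away from the robot, y to the left (turned up to 0.25 rad). Plywood bed 180 (x) by 180 (y) mm, 30 high, from y = -120 to +60 mm; its +y side is the seam face. Right of it a grey console 150 (x) by 130 (y) mm, 50 high, centred at y = -205 mm, with the focus dial on top.
- camera_head (a point): Centre of the stand's black camera head, 90 (x) by 55 (y) mm, from 167 to 221 mm above the table, on a thin column at the bed's far edge: keep clear of it.
- focus_dial (a joint): Angle of the black focus dial about its vertical axis, rad; grows as it turns clockwise seen from above, stops at 0 and 4.4. Stiff (0.12 N m), stays where it is left. It always starts about 1.5 to 3 rad short of the index tooth, so turning takes more than one grasp for most wrists.
- dial_grip (a point): On the dial's axis, 92 mm above the table: the height to grip the dial's upright bar with the TCP. The dial is a disc 88 mm across, its top 70 mm above the table; the bar across it is 70 mm long, 16 mm thick, and runs from the disc up to 102 mm above the table. Frame: x along the bar, towards the pointer.
- dial_pointer (a point): Tip of the dial's pointer (the narrow nib at the end of the bar with the pale line), 44 mm from the axis.
- index_mark (a point): The point on the circle of the pointer's tip, 44 mm from the dial's axis, right in front of the index tooth. The tooth is an aluminium wedge 7 mm wide and 24 mm high on the dark 114 mm ring round the dial, 74 mm above the table at its top. The pointer's tip must come here.
- wing: The loose extension bed: plywood plate 180 (x) by 120 (y) by 30 mm, about 0.5 kg, flat on the table left of the fixed bed. Origin under its centre; x along its long side; its -y side meets the fixed bed. When butted its origin is at (0, 120) mm of the stand. Across its middle a grey grip rib 90 mm along x, 14 mm thick, 30 to 60 mm above the table.
- wing_grip (a point): On the wing's axis 52 mm above the table: the height to grip the rib with the TCP.
- wing_near (a point): Top corner of the wing at the near end of its mating face (-90, -60, 30) mm.
- wing_far (a point): Top corner of the wing at the far end of its mating face (90, -60, 30) mm.
- seam_near (a point): Top corner of the fixed bed at the near end of its seam face (-90, 60, 30) mm of the stand; axes as the stand's.
- seam_far (a point): Top corner of the fixed bed at the far end of its seam face (90, 60, 30) mm of the stand; axes as the stand's.
- loupe: Black loupe, 42 mm across, 42 high, standing on the fixed bed: leave alone. Origin under its centre.
- phone: Phone 75 x 150 x 9 mm lying in front of the fixed bed: leave alone.
- letters: Bundle of letters 90 x 140 x 18 mm, beyond the stand: leave alone.
- mug: White mug, 90 mm across, 100 high, left: leave alone.
- jar: Amber coffee jar, 66 mm across, 105 high, left: leave alone.
- cup_a: Lidded paper cup, 88 mm across, 130 high, right: leave alone.
- cup_b: Lidded paper cup, 88 mm across, 130 high, right: leave alone.
- recorder: Black audio recorder 160 x 75 x 35 mm lying in front of the console: leave alone.
There are look-alikes about, which are no part of the job. Of the things that look like the wing, the smallest one is meant.

How it is judged:
At the end, for the whole second after the job is handed in: The wing lies flat and still on the table with its mating face against the fixed bed's seam face, the gap under 2.5 mm at both ends and the ends level within 10 mm; the dial is at rest with the tip of its pointer within 3.5 mm (about 4.5 degrees) of the index mark; both are released (y of wing_near in the frame of seam_near between -0.003 and 0.0025 m and x of wing_near in the frame of seam_near between -0.01 and 0.01 m and y of wing_far in the frame of seam_far between -0.003 and 0.0025 m and x of wing_far in the frame of seam_far between -0.01 and 0.01 m and angle between wing's own z axis and vertical below 0.04 rad and height (world z) of wing below 0.004 m and linear speed of wing below 0.01 m/s and horizontal distance between dial_pointer and index_mark below 0.0035 m and velocity of joint focus_dial between -0.05 and 0.05 rad/s); the robot touches nothing.
It fails at once if a bystander is moved more than 20 mm (distance of any of loupe, phone, letters, mug, jar, cup_a, cup_b, recorder from where it was at the start of the episode above 0.02 m).
It fails at once if the wing is rammed into the stand with more than 60 N (contact force between wing and stand above 60 N).
It also fails if it takes over 72 s, if anything falls off the work surface, if the arm or the gripper's body presses on something with over 40 N, if the wrist force passes 120 N, or if a joint passes its speed limit or range.

## Robot

A 6-joint arm with a two-finger parallel gripper is mounted at the origin on the work surface. World frame = base frame: x ahead of the robot, y to its left, z up, the work surface at z = 0. Lengths are in m, angles in rad, forces in N, time in s.
With the tool pointing down it reaches from about 0.275 to 1 m from the base axis. Payload 8.4 kg.
Tool frame: the origin (TCP) lies between the finger pads, 19 mm behind the fingertips; this is the grasp point; z points along the fingers, y is the line along which they close (so a half turn about z gives the same grasp; the last joint's range is limited). The gripper opens to 85 mm and grips with 20 to 120 N. Pads are 22 mm wide; open, the fingers measure 114 mm over their backs; the gripper's body (76 mm by 85 mm) begins 54 mm behind the grasp point. The pads swing forward as they close: fully open they stand 13 mm farther back than shut.
Start: joints at [-1.248, 0.353, 1.633, -0, 1.155, -0.002], TCP at [0.199, -0.592, 0.25] pointing down, gripper open.
Joint ranges: [-2.63, 2.63], [-0.92, 2.1], [0.06, 2.66], [-1.3, 4.44], [0, 2.69], [-3.02, 3.02]. Speed limits (rad/s): [2.22, 2.22, 2.79, 3.14, 3.14, 3.14].

## Interface

Orientations are given as a unit quaternion [x, y, z, w].
In Python, from workcell import bot, hand, kinematics, get_obs, vision, hand_in gives the robot as it stands. The module is installed in compiled form; this text tells all that it offers. Calls block until the motion is done:
- bot.reach(position, orientation): joint-space move of the TCP to a pose.
- bot.servo_line(position, ori=None, velocity=0.15): straight line of the TCP; ori=None keeps the orientation; velocity is the mean speed in m/s.
- bot.goto_joints(angles): joint-space move.
- hand.move_gripper(opening, strength=None): finger opening in m; strength is the grip in N (None keeps the last); returns when the fingers have stopped.
- bot.dwell(seconds).
- kinematics.solve_ik(position, orientation): joint angles nearest the present ones, or None.
- get_obs(): the state.
- vision.read_camera(name): name is "scene" or "side" or "wrist"; returns a dict with "frame" (400x640x3 uint8, red, green, blue), "intrinsics" (3x3 intrinsics, pixels), "view" (4x4, takes a point from world to camera coordinates). Camera axes: x right, y down, z forward; pixel columns grow to the right and rows downward; lengths in m; the calibration is good to about 2 mm. A picture is of the moment at which its call begins. There is no depth.
A pose or a line that the arm cannot do raises bot.IKError and nothing moves.
- hand_in(): hands the job in; it is judged then, once.
The state is a dict: "time_s": time; "joint_pos": joint angles; "joint_vel": joint speeds; "joint_efforts": joint torques, N m; "position": TCP position; "orientation": TCP orientation; "wrist_force": force on the tool from outside, world axes, zero at the start; "ft_torque": the same for the moment, N m; "gripper_width": finger opening in m; "grip_force": force on a finger pad.
Only numpy, scipy, OpenCV 4.12 (cv2) and the standard library are available. Lean on these libraries where they do the work, as an engineer would, in place of code of your own. Each camera call takes 0.05 s, during which the arm holds its last target. There are 200 camera calls.

## Working session

There is one attempt and no reset: what is moved stays moved. The work goes in short steps, each a Python script; the robot and the scene stay as the last script left them, time stands still between calls to the robot, and variables do not carry over. Pictures are saved under pics/ and viewed, at most 10 in all, crops included, and the job is handed in when it is done.

```bash
mkdir -p pics; ls; python3 - <<'E'
from workcell import *
import cv2,numpy as np
for n in ["scene","side","wrist"]:
    r=vision.read_camera(n); np.savez(f"pics/{n}0.npz",**r)
    cv2.imwrite(f"pics/{n}0.png",r["frame"][...,::-1])
    print(n,np.array(r["intrinsics"]).round(1).tolist(),np.array(r["view"]).round(3).tolist())
o=get_obs();print(o["time_s"],o["orientation"],o["wrist_force"])
E
```

```text
pics
scene [[399.2, 0.0, 315.1], [0.0, 399.2, 196.8], [0.0, 0.0, 1.0]] [[-0.175, 0.985, -0.004, 0.103], [0.528, 0.09, -0.844, -0.137], [-0.831, -0.15, -0.536, 1.627], [0.0, 0.0, 0.0, 1.0]]
side [[427.5, 0.0, 332.6], [0.0, 427.5, 196.4], [0.0, 0.0, 1.0]] [[-0.808, -0.59, 0.001, 0.386], [-0.432, 0.59, -0.683, 0.303], [0.402, -0.552, -0.731, 1.424], [0.0, 0.0, 0.0, 1.0]]
wrist [[348.5, 0.0, 314.4], [0.0, 348.5, 203.5], [0.0, 0.0, 1.0]] [[0.319, -0.948, -0.002, -0.623], [-0.913, -0.308, 0.268, -0.035], [-0.255, -0.084, -0.963, 0.379], [0.0, 0.0, 0.0, 1.0]]
0.15 [ 9.86839136e-01  1.61704214e-01 -8.01804991e-05 -5.10075853e-04] [ 0.21338141 -0.19201263 -0.08007545]
```

View pics/scene0.png

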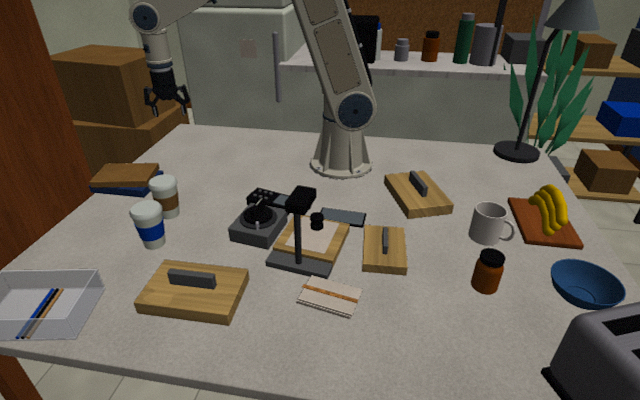

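View pics/side0.png

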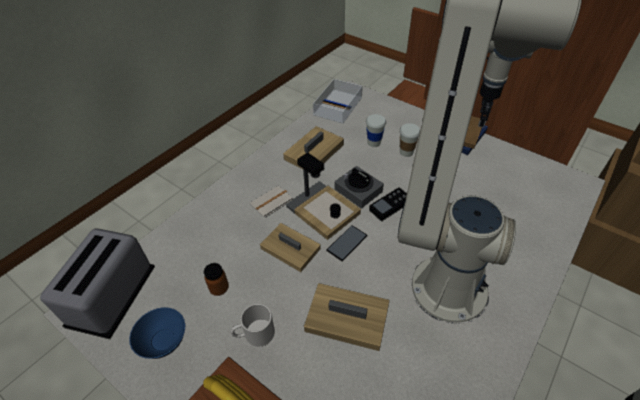

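View pics/wrist0.png

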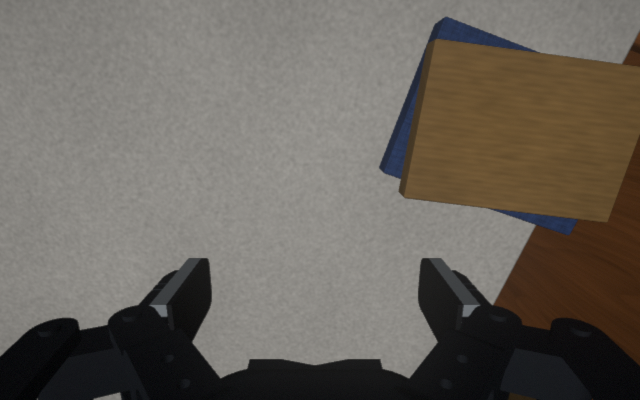

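The scene view shows the wing at (385,248), the fixed bed at (313,237) and the dial at (260,215). Two larger wing look-alikes are at (418,193) and (193,290). Next come rough positions by ray casting, then a closer wrist view.

```bash
cat > h.py <<'E'
from workcell import *
import cv2,numpy as np
from scipy.spatial.transform import Rotation as R
def cam(n,save=None):
    r=vision.read_camera(n)
    if save: np.savez(f"pics/{save}.npz",**r); cv2.imwrite(f"pics/{save}.png",r["frame"][...,::-1])
    return r
def ray(r,px,z):
    "pixels (N,2) -> world points on plane z"
    K,V=np.array(r["intrinsics"]),np.array(r["view"])
    px=np.atleast_2d(np.asarray(px,float))
    d=np.c_[px,np.ones(len(px))]@np.linalg.inv(K).T@V[:3,:3]
    c=-V[:3,:3].T@V[:3,3]
    return c+d*((z-c[2])/d[:,2:])
def proj(r,P):
    K,V=np.array(r["intrinsics"]),np.array(r["view"])
    p=(np.atleast_2d(P)@V[:3,:3].T+V[:3,3])@K.T
    return p[:,:2]/p[:,2:]
def down(a):
    "tool down, tool y (closing line) at yaw a in world"
    return R.from_matrix(np.c_[[np.sin(a),-np.cos(a),0],[np.cos(a),np.sin(a),0],[0,0,-1]] @ np.diag([-1,1,1]) if 0 else np.c_[[-np.cos(a+np.pi/2),-np.sin(a+np.pi/2),0],[np.cos(a),np.sin(a),0],[0,0,-1]]).as_quat()
E
python3 - <<'E'
from h import *
s=dict(np.load("pics/scene0.npz"));d=dict(np.load("pics/side0.npz"))
for n,r,px,z in [("bed",s,(313,237),.03),("wing",s,(385,248),.04),("dial",s,(260,215),.08),("wing",d,(290,242),.05),("dial",d,(360,181),.08),("bed",d,(328,211),.03),("camhead",d,(311,163),.2),("camhead",s,(300,197),.2)]:
    print(n,z,ray(r,px,z).round(3))
w=dict(np.load("pics/wrist0.npz"));V=w["view"];c=-V[:3,:3].T@V[:3,3]
o=get_obs();T=R.from_quat(o["orientation"]).as_matrix();print("cam in tool",(T.T@(c-o["position"])).round(3)); print((V[:3,:3]@T).round(3)); print("T",T.round(3)); print(R.from_quat(down(0)).as_matrix().round(2),np.linalg.det(R.from_quat(down(0)).as_matrix()))
E
```

```text
bed 0.03 [[ 0.534 -0.015  0.03 ]]
wing 0.04 [[0.561 0.193 0.04 ]]
dial 0.08 [[ 0.52  -0.177  0.08 ]]
wing 0.05 [[0.52  0.194 0.05 ]]
dial 0.08 [[ 0.475 -0.175  0.08 ]]
bed 0.03 [[ 0.509 -0.014  0.03 ]]
camhead 0.2 [[ 0.607 -0.044  0.2  ]]
camhead 0.2 [[ 0.587 -0.039  0.2  ]]
cam in tool [ 0.068 -0.001 -0.124]
[[ 0.     1.     0.001]
 [-0.963  0.001 -0.268]
 [-0.268 -0.001  0.963]]
T [[ 0.948  0.319 -0.   ]
 [ 0.319 -0.948  0.001]
 [ 0.    -0.001 -1.   ]]Traceback (most recent call last):
  File "<stdin>", line 6, in <module>
  File "h.py", line 21, in down
    return R.from_matrix(np.c_[[np.sin(a),-np.cos(a),0],[np.cos(a),np.sin(a),0],[0,0,-1]] @ np.diag([-1,1,1]) if 0 else np.c_[[-np.cos(a+np.pi/2),-np.sin(a+np.pi/2),0],[np.cos(a),np.sin(a),0],[0,0,-1]]).as_quat()
           ~~~~~~~~~~~~~^^^^^^^^^^^^^^^^^^^^^^^^^^^^^^^^^^^^^^^^^^^^^^^^^^^^^^^^^^^^^^^^^^^^^^^^^^^^^^^^^^^^^^^^^^^^^^^^^^^^^^^^^^^^^^^^^^^^^^^^^^^^^^^^^^^^^^^^^^^^^^^^^^^^^^^^^^^^^^^^^^^^^^^^^^^^^^^^^^
  File "scipy/spatial/transform/_rotation.pyx", line 1143, in scipy.spatial.transform._rotation.Rotation.from_matrix
ValueError: Non-positive determinant (left-handed or null coordinate frame) in rotation matrix 0: [[-6.123234e-17  1.000000e+00  0.000000e+00]
 [-1.000000e+00  0.000000e+00  0.000000e+00]
 [ 0.000000e+00  0.000000e+00 -1.000000e+00]].
```

```bash
python3 - <<'E'
t=open("h.py").read(); i=t.index("def down")
open("h.py","w").write(t[:i]+'''def down(b):
    "tool pointing down, tool x at world yaw b; closing line y = (sin b, -cos b)"
    c,s=np.cos(b),np.sin(b)
    return R.from_matrix([[c,s,0],[s,-c,0],[0,0,-1]]).as_quat()
''')
E
python3 - <<'E'
from h import *
bot.reach([.45,-.02,.45],down(np.pi))
r=cam("wrist","w1"); o=get_obs(); print(o["time_s"],o["joint_pos"])
cam("scene","s1");cam("side","d1")
E
```

```text
2.5333 [-4.87641535e-02 -6.94336834e-02  1.69810961e+00 -1.76700853e-04
  1.51337638e+00 -1.61824958e+00]
```

View pics/w1.png

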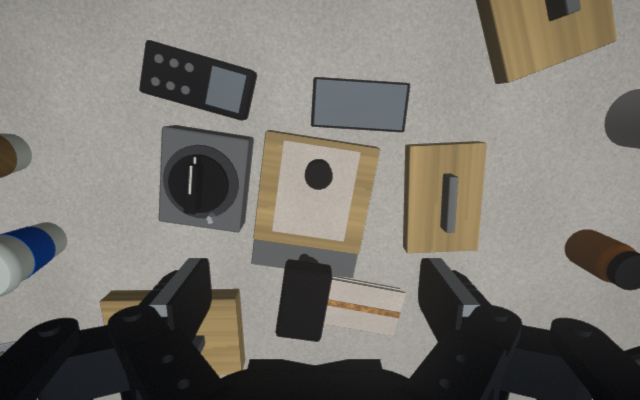

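Wrist view w1 shows the recorder, the phone, the console with the dial, the bed with the loupe, and the wing. The dial centre is near (200,182), its pointer line tip is near (195,157) at the top, and the tooth is near (210,219). The wing is near (445,197). I'll zoom in for exact edges.

```bash
python3 - <<'E'
import cv2
im=cv2.imread("pics/w1.png")[112:272,150:500]
im=cv2.resize(im,None,fx=2.28,fy=2.28,interpolation=cv2.INTER_CUBIC)
im=cv2.convertScaleAbs(im,alpha=1.6,beta=15)
for k in range(160,500,20):
    x=int((k-150)*2.28);cv2.putText(im,str(k),(x-10,8),0,.3,(0,0,255));cv2.line(im,(x,10),(x,15),(0,0,255))
for k in range(120,272,20):
    y=int((k-112)*2.28);cv2.putText(im,str(k),(0,y+3),0,.3,(0,0,255));cv2.line(im,(20,y),(25,y),(0,0,255))
cv2.imwrite("pics/w1z.png",im)
E
```

```text
(no output)
```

View pics/w1z.png

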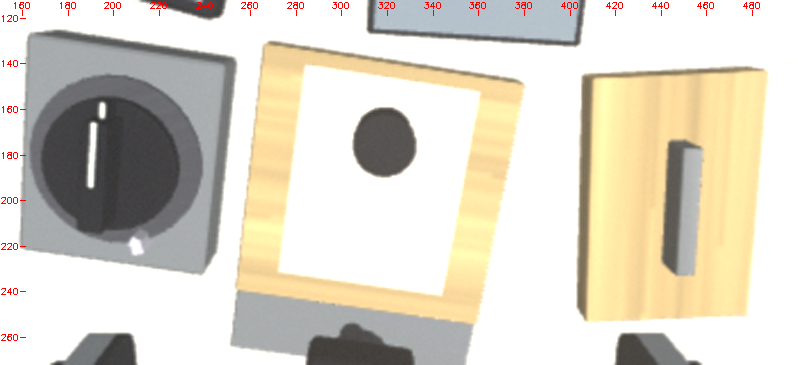

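```bash
cat >> h.py <<'E'
def fit2(model,pts):
    "2-D rigid fit: returns yaw, origin, rms"
    m,p=np.array(model),np.array(pts)[:,:2]; mc,pc=m.mean(0),p.mean(0)
    a,b=m-mc,p-pc
    th=np.arctan2((a[:,0]*b[:,1]-a[:,1]*b[:,0]).sum(),(a*b).sum())
    M=np.array([[np.cos(th),-np.sin(th)],[np.sin(th),np.cos(th)]])
    return th,pc-M@mc,np.sqrt(((a@M.T-b)**2).sum(1).mean())
E
python3 - <<'E'
from h import *
r=dict(np.load("pics/w1.npz"))
U=lambda L:np.array(L)/2.28+[150,112]
W=ray(r,U([(588,75),(766,69),(586,320),(746,315)]),.03); B=ray(r,U([(268,45),(522,83),(476,323),(240,290)]),.03)
print("wing",fit2([(-.09,-.06),(-.09,.06),(.09,-.06),(.09,.06)],W))
print("stand",fit2([(-.09,-.12),(-.09,.06),(.09,.06),(.09,-.12)],B))
print("rib top corners",ray(r,U([(682,147),(702,147),(695,275),(676,275)]),.06).round(4).tolist())
print("console top",ray(r,U([(29,37),(235,58),(203,273),(22,249)]),.05).round(4).tolist())
g=cv2.cvtColor(r["frame"],cv2.COLOR_RGB2GRAY)
print("disc c",ray(r,U([(111,163)]),.07),"ring c",ray(r,U([((31+203)/2,(74+241)/2)]),.05))
print("tooth",ray(r,U([(137,243)]),.074),"line",ray(r,U([(93,124),(90,187)]),.102),"nib",ray(r,U([(102,103),(102,119)]),.08))
E
```

```text
wing (np.float64(0.0482233874660935), array([0.52643463, 0.1910169 ]), np.float64(0.0013618286512471478))
stand (np.float64(-0.1482595986096257), array([0.52369434, 0.01192127]), np.float64(0.0028926381730353065))
rib top corners [[0.4825, 0.183, 0.06], [0.4825, 0.1961, 0.06], [0.5718, 0.201, 0.06], [0.5718, 0.188, 0.06]]
console top [[0.4119, -0.2421, 0.05], [0.4254, -0.1098, 0.05], [0.5737, -0.1392, 0.05], [0.5559, -0.2638, 0.05]]
disc c [[ 0.49071099 -0.18981688  0.07      ]] ring c [[ 0.49123947 -0.19222169  0.05      ]]
tooth [[ 0.54384461 -0.17610278  0.074     ]] line [[ 0.45997845 -0.18762443  0.102     ]
 [ 0.49880937 -0.1931588   0.102     ]] nib [[ 0.45043621 -0.18862634  0.08      ]
 [ 0.46045062 -0.18955024  0.08      ]]
```

```bash
python3 - <<'E'
from h import *
A=np.array([.4922,-.1903]); b=3.05
r=dict(np.load("pics/w1.npz"));print("head",ray(r,[(305,308)],.221))
hand.move_gripper(.05,60)
bot.reach([*A,.33],down(b))
cam("wrist","w2")
bot.servo_line([*A,.094],velocity=.15)
o=get_obs();print(o["time_s"],o["wrist_force"].round(1),o["joint_pos"].round(3))
hand.move_gripper(0,60)
o=get_obs();print(o["gripper_width"],o["grip_force"],o["wrist_force"].round(1),o["ft_torque"].round(2),o["position"])
q=np.array(o["joint_pos"]); 
for k in range(4):
    q[5]+=(b-.274)/4; bot.goto_joints(q)
    o=get_obs();print(o["time_s"],o["position"].round(4),o["wrist_force"].round(1),o["ft_torque"].round(2),o["gripper_width"],o["joint_pos"][5])
E
```

```text
head [[ 0.6040724  -0.02985346  0.221     ]]
5.7083 [-0.3  0.3  0.7] [-0.372  0.41   1.964 -0.     0.766 -1.851]
0.014912094023893836 59.81610596179962 [ -5.8 -20.4   2.9] [-2.88  0.83  0.03] [ 0.49278004 -0.19355395  0.09509718]
6.8083 [ 0.4928 -0.1939  0.0952] [-1.2 -5.3 -2.5] [-0.41 -0.06 -0.14] 0.01465974376408745 -1.1596471982443397
7.5083 [ 0.4927 -0.194   0.0952] [-1.6 -6.  -3.2] [-0.72 -0.03 -0.16] 0.014964823623870447 -0.46519859331769836
8.2083 [ 0.4926 -0.1941  0.0952] [-0.8 -5.9 -2.9] [-0.83  0.12 -0.13] 0.014815394875751066 0.22884538363694443
8.9083 [ 0.4926 -0.194   0.0952] [-1.1 -5.5 -1.5] [-0.94  0.33 -0.1 ] 0.014664545169924978 0.9228403593403953
```

```bash
python3 - <<'E'
from h import *
hand.move_gripper(.05,60)
p=get_obs()["position"];bot.servo_line([p[0],p[1],.33],velocity=.2)
r=cam("wrist","w3");print(get_obs()["time_s"])
A=proj(r,[[.4926,-.195,.07]])[0];print(A)
def crop(r,c,h=45):
    u,v=int(c[0]),int(c[1]);im=r["frame"][v-h:v+h,u-h:u+h,::-1]
    im=cv2.convertScaleAbs(cv2.resize(im,(400,400),interpolation=cv2.INTER_CUBIC),alpha=2.2,beta=15);return im,(u-h,v-h,400/2/h)
w2=dict(np.load("pics/w2.npz"));c2=proj(w2,[[.4926,-.195,.07]])[0]
a,ta=crop(w2,c2,60);b,tb=crop(r,A,60);print(ta,tb)
cv2.imwrite("pics/dz.png",np.hstack([a,b]))
E
```

```text
10.7167
[316.4266677  169.92068508]
(248, 110, 3.3333333333333335) (256, 109, 3.3333333333333335)
```

View pics/dz.png

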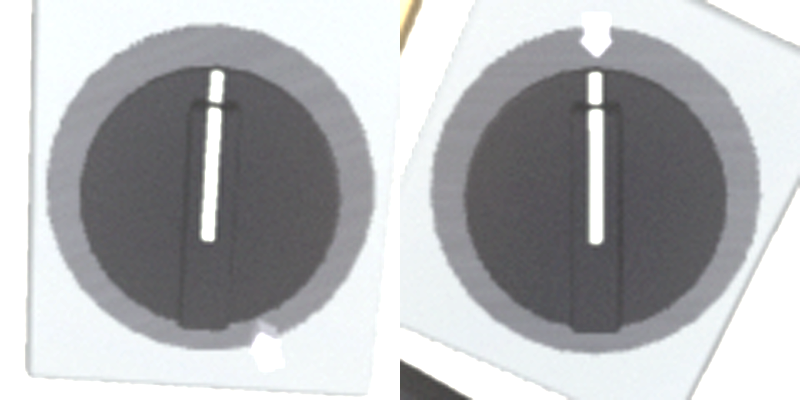

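The right half shows the nib (x=595) lined up with the tooth tip (x=596), so the dial is set. Now the wing.

```bash
python3 - <<'E'
from h import *
W=np.array([.5267,.1915]);th=.048;yaw=-.148;S=np.array([.5237,.0119])
ey=np.array([-np.sin(yaw),np.cos(yaw)])
bot.reach([*W,.33],down(np.pi+th))
r=cam("wrist","w4")
bot.servo_line([*W,.053],velocity=.15)
f0=get_obs()["wrist_force"]
hand.move_gripper(0,40)
o=get_obs();f1=o["wrist_force"];print(o["time_s"],o["gripper_width"],o["grip_force"],f0.round(1),f1.round(1),o["position"].round(4))
G=S+.12*ey
bot.servo_line([*(G+.018*ey),.053],down(np.pi+yaw),velocity=.04)
o=get_obs();print(o["time_s"],o["gripper_width"],o["wrist_force"].round(1),o["position"].round(4))
base=None
for k in range(30):
    bot.servo_line([*(G+(.016-.001*k)*ey),.053],down(np.pi+yaw),velocity=.015)
    o=get_obs();f=o["wrist_force"];fy=f[:2]@ey
    if k==1: base=fy
    print(k,round(fy,1),f.round(1),o["ft_torque"].round(2),round((o["position"][:2]-G)@ey,4))
    if k>1 and fy-base>9: break
cam("wrist","w5");print(get_obs()["time_s"])
E
```

```text
15.0833 0.013555245149519512 41.0489559173584 [-0.1 -0.8  0.2] [-0.2 -3.   5.9] [0.527  0.1914 0.0535]
16.3917 0.013326102383527437 [-1.4  3.3  5.2] [0.5444 0.149  0.0535]
0 5.2 [1.3 5.1 4.7] [0.71 0.1  0.01] 0.0167
1 4.6 [0.4 4.6 6. ] [ 0.73  0.05 -0.02] 0.0157
2 4.6 [0.9 4.5 4.6] [ 0.76  0.   -0.01] 0.0147
3 5.5 [1.  5.4 4.8] [0.69 0.   0.06] 0.0138
4 5.5 [1.3 5.4 4.7] [ 0.71 -0.02  0.  ] 0.0127
5 6.0 [1.  5.9 5.5] [ 0.73 -0.02 -0.01] 0.0117
6 5.3 [0.5 5.3 5.5] [ 0.75 -0.07 -0.03] 0.0107
7 4.0 [0.9 3.9 4.5] [ 0.74 -0.06  0.  ] 0.0097
8 5.5 [0.9 5.4 4.7] [ 0.75 -0.02  0.  ] 0.0087
9 4.3 [0.7 4.3 3.9] [ 0.72 -0.03 -0.01] 0.0077
10 4.6 [0.3 4.7 5.4] [ 0.71 -0.07  0.01] 0.0067
11 4.8 [0.5 4.8 4.1] [ 0.74 -0.08 -0.  ] 0.0057
12 4.8 [0.9 4.7 3.9] [ 0.75 -0.07 -0.01] 0.0047
13 4.3 [0.8 4.3 5.6] [ 0.76 -0.07 -0.01] 0.0037
14 5.7 [1.  5.6 5.2] [ 0.76 -0.01 -0.04] 0.0027
15 4.1 [0.8 4.1 4.8] [ 0.71 -0.08  0.02] 0.0017
16 5.4 [1.  5.3 5.5] [ 0.73 -0.03 -0.08] 0.0007
17 5.4 [1.5 5.3 4.9] [ 0.76 -0.06 -0.08] -0.0003
18 5.1 [1.3 5.  3.8] [ 0.69 -0.09 -0.01] -0.0013
19 5.1 [0.9 5.1 4.1] [ 0.78 -0.08 -0.03] -0.0023
20 5.7 [1.4 5.5 3. ] [ 0.79 -0.18 -0.16] -0.0032
21 10.7 [ 1.7 10.5  1.5] [ 1.56 -0.19 -0.32] -0.0034
22 17.3 [ 1.5 17.3  2.2] [ 2.55 -0.06 -0.27] -0.0035
22.225
```

```bash
python3 - <<'E'
from h import *
p=get_obs()["position"]
hand.move_gripper(.06,40)
bot.servo_line([p[0],p[1],.2],velocity=.15)
bot.reach([.42,.085,.30],down(np.pi-.148))
r=cam("wrist","w6");print(get_obs()["time_s"])
q=proj(r,[[.44,.06,.03],[.62,.09,.03]]);print(q)
im=r["frame"][80:340,180:500,::-1]
im=cv2.convertScaleAbs(cv2.resize(im,(738,600),interpolation=cv2.INTER_CUBIC),alpha=1.3,beta=10)
cv2.imwrite("pics/w6z.png",im)
E
```

```text
24.6083
[[294.02802637 188.36439974]
 [339.61156344 319.44543209]]
```

View pics/w6z.png

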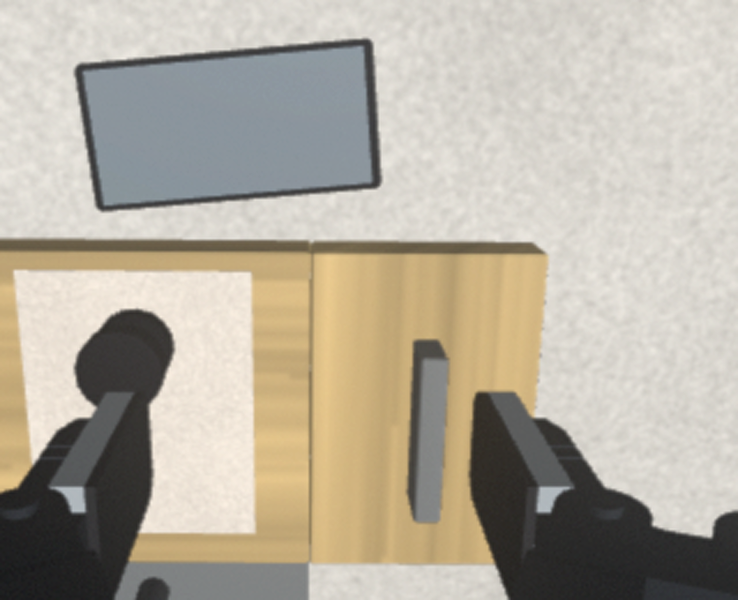

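The seam runs from about (311,243) to (309,563). The near ends are level within 1–2 mm and only a hairline shows. One centred push on the outer face will make sure it is flush.

```bash
python3 - <<'E'
from h import *
yaw=-.148;S=np.array([.5237,.0119]);ey=np.array([-np.sin(yaw),np.cos(yaw)]);ori=down(yaw+np.pi/2)
P=lambda d,z:[*(S+d*ey),z]
bot.reach(P(.225,.25),ori); hand.move_gripper(0,40)
bot.servo_line(P(.225,.036),velocity=.15)
f0=get_obs()["wrist_force"][:2]@ey
bot.servo_line(P(.203,.036),velocity=.05)
for k in range(45):
    bot.servo_line(P(.203-.0008*k,.036),velocity=.015)
    o=get_obs();f=o["wrist_force"][:2]@ey-f0
    if f>.7: print(k,round(f,1),o["ft_torque"].round(2),(o["position"][:2]-S)@ey)
    if f>13: break
bot.servo_line(P(.225,.036),velocity=.05)
bot.servo_line(P(.225,.28),velocity=.2)
bot.reach([*(S+R.from_euler('z',yaw).as_matrix()[:2,:2]@[-.06,.06]),.33],down(np.pi+yaw))
r=cam("wrist","w7");print(get_obs()["time_s"])
im=cv2.convertScaleAbs(r["frame"][...,::-1],alpha=1.3,beta=10)
q=proj(r,[[.44,.07,.03],[.62,.10,.03]]).astype(int);print(q)
u=int(q[:,0].mean());a,b=q[0,1],q[1,1]
c=[cv2.resize(im[v-30:v+30,u-40:u+40],(400,300),interpolation=cv2.INTER_CUBIC) for v in (a,b)]
cv2.imwrite("pics/w7z.png",np.hstack(c))
E
```

```text
0 1.0 [-0.01  0.02 -0.01] 0.20320872836971496
5 0.9 [-0.03 -0.   -0.01] 0.19893573095719977
7 1.2 [-0.01  0.01 -0.04] 0.19735556121845452
8 0.7 [-0.02  0.   -0.01] 0.1965498044461379
10 0.8 [ 0.01  0.04 -0.01] 0.19496397250726102
11 0.8 [ 0.06 -0.01  0.05] 0.1941626071868221
18 1.1 [ 0.03 -0.03 -0.06] 0.18853879155320738
19 0.8 [ 0.04 -0.03 -0.03] 0.18780459048405507
20 6.3 [ 0.94 -0.01  0.  ] 0.1876174500762683
21 10.3 [ 1.65  0.05 -0.01] 0.18757655859114436
22 14.1 [ 2.36  0.12 -0.03] 0.18746646871650216
38.625
[[300 138]
 [344 270]]
```

View pics/w7z.png

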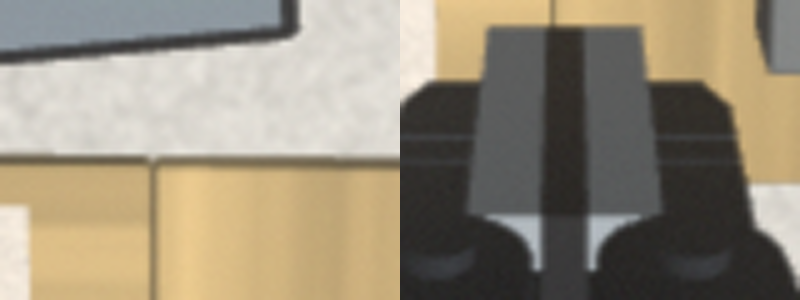

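The left crop shows a hairline seam at the near end, with the ends level. The right crop has the fingers over the far end. The wing didn't yield under a 14 N centred push, so it is flush.

```bash
python3 -c "
from workcell import *
print(hand_in(),get_obs()['time_s'])"
```

```text
the job is handed in; nothing more can be done
the job is handed in; nothing more can be done
```

I handed the job in, with no verdict returned: the wing is butted against the fixed bed (no movement under a 14 N push; far end not seen after it), ends level to about 1–2 mm at the near end, and the pointer sits on the index tooth; I saw no bystander disturbed, and the clock was at 38.6 s just before hand-in.

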